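# Feed connector hoods through the tipping loader

### The job

Feed the connector hoods lying on the pink mat into the red tub by way of the tipping loader. First free the clamp knob, push the tub carriage all the way up to its stop under the loader and clamp it again; then swing the lid of the green bin fully back until it snaps open and stays, put every hood into the bin, and, with the lid still fully back, tip the bin by its rear bar until all the hoods have slid into the tub. Finish with the bin set back down level, its lid shut and the carriage still clamped at its stop, and leave the bottle, screwdriver and pen pot alone.

Things in the scene. Friction and masses are not known exactly. Their poses are not given: they have to be found in the camera images.
- station: Fixed tipping-loader station on an aluminium base plate 300 x 520 x 12 mm. Origin on the table top directly under the bin's tipping axis. Its y runs along the carriage's rails, from the parked tub towards the bin and its rear bar; its x points away from the robot side (front), z up. Offsets below are in this frame.
- carriage (a joint): Position of the sliding carriage (m), along the station's +y. 0 is the far parked end, 0.12 is hard against the stop, where the middle of the tub is 88 mm in front (-y) of the bin's lip and below it. Starts between 0 and 0.04. Slides with about 9 N of friction and stays where left. The carriage may be moved by gripping its clamp knob. Only the knob's friction holds the clamped carriage, so it must not be pushed while clamped.
- tub_mid (a point): Centre of the inner floor of the open red tub on the carriage, 34 mm above the table. Tub 156 (x) x 180 (y) mm outside, walls 4 mm thick, 44 mm deep inside (rim 78 mm above the table); at its +y end a steep inner ramp, 40 mm long and as high as the wall, sheds falling hoods towards the flat floor. Site axes as the station's.
- clamp (a joint): Angle of the yellow clamp knob about the vertical (rad). 0 = clamped (the start), growing counter-clockwise seen from above as it is loosened; 1.5 = fully loose (end stop), over 1.1 counts as free, under 0.3 as clamped. Turns stiffly (0.06 N m) and stays where left.
- clamp_grip (a point): Centre of the clamp knob's grip bar, on its turning axis, 100 mm above the table, 145 mm in front (-x of the station) of the tub's centre. The bar is 54 mm long along the point's y, 14 mm thick along the point's x, 26 mm high. The point turns with the knob. The red tub's wall is 67 mm from the axis.
- tipbin (a joint): Tipping angle of the green bin (rad): 0 = level on its rest, 1.6 = fully tipped, mouth towards the station's -y, the rear bar up. It turns about the station's x through bin_axis and drops back when let go. About 5 N at the rear bar lifts it. All hoods slide out by about 1.5.
- bin_axis (a point): Middle of the pouring lip of the bin, on the tipping axis, 110 mm above the table.
- bin_mid (a point): Centre of the bin's inner flat floor region, 100 mm behind the lip (station +y), 87 mm above the table when level; moves with the bin. Inside, the bin is 112 mm wide (x) and its flat floor runs 118 mm, from 50 to 168 mm behind the lip, then a ramp slopes up 23 mm to the lip. The rim is 53 mm above the floor.
- bin_bar (a point): Middle of the steel rear bar of the bin, 215 mm behind the lip and 10 mm above it (120 mm above the table when level). Round bar 10 mm thick along the station's x, 80 mm long between its arms, standing 43 mm clear of the bin's back; moves with the bin.
- lid (a joint): Lid angle relative to the bin (rad): 0 = shut, 1.95 = fully back (stop). A snap spring pulls it shut below 1.25 and pushes it back to its stop above 1.25 (with the lid's weight, about 1.3). Over 1.8 counts as fully back. About 2 N at the bar opens it.
- lid_hinge (a point): On the lid's hinge line, at the bin's far (+x) rim, 140 mm above the table, half-way along the lid. The hinge runs along the station's y. The lid is clear, 120 x 178 mm, 5 mm thick.
- lid_bar (a point): Middle of the black bar handle of the lid, 165 mm from the hinge, in front of the shut lid (station -x), 143 mm above the table when shut. Round bar 10 mm thick along y, 80 mm long between its arms, 45 mm clear of the lid's edge. It moves up and over in an arc about the hinge line, and ends beyond the hinge.
- mat: Fixed pink bench mat 240 x 250 x 3 mm; origin under its centre.
- flux: Bystander: white bottle 130 mm tall, origin under it. Leave it alone.
- driver: Bystander: blue screwdriver 190 mm long, lying. Leave it alone.
- penpot: Bystander: grey pen pot 90 mm tall, origin under it. Leave it alone.
- hood1_mid (a point): Centre of connector hood 1 (None when absent): aluminium block 48 x 30 x 26 mm with a black round gland 20 mm thick and 16 mm long on its +x end, 64 mm long in all along its x, 30 mm along y, 26 mm along z; about 70 g. The centre is half-way along, 13 mm above its underside. Starts on the mat, blue plate up.
- hood2_mid (a point): Centre of connector hood 2 (None when absent): aluminium block 48 x 30 x 26 mm with a black round gland 20 mm thick and 16 mm long on its +x end, 64 mm long in all along its x, 30 mm along y, 26 mm along z; about 70 g. The centre is half-way along, 13 mm above its underside. Starts on the mat, blue plate up.
- hood3_mid (a point): Centre of connector hood 3 (None when absent): aluminium block 48 x 30 x 26 mm with a black round gland 20 mm thick and 16 mm long on its +x end, 64 mm long in all along its x, 30 mm along y, 26 mm along z; about 70 g. The centre is half-way along, 13 mm above its underside. Starts on the mat, blue plate up.
- hood4_mid (a point): Centre of connector hood 4 (None when absent): aluminium block 48 x 30 x 26 mm with a black round gland 20 mm thick and 16 mm long on its +x end, 64 mm long in all along its x, 30 mm along y, 26 mm along z; about 70 g. The centre is half-way along, 13 mm above its underside. Starts on the mat, blue plate up.
Things that resemble listed ones, but are neither listed nor needed, are in the scene too. Leave any yellow look-alike of the part that bears hood3_mid alone.

How it is judged:
By the outcome, as a careful person would: the job done as asked, in the order asked, and still so for the second after the job is handed in, with the robot touching nothing.
Of hood1, hood2, hood3, hood4 only 2 to 4 are there at a start; the rules pass over those that are not, and their reading is None.
At some moment in a run one of hood1, hood2, hood3, hood4 may be knocked a few centimetres aside while the robot is not near it.
It also fails if it takes over 210 s, if anything falls off the work surface, if the arm or the gripper's body presses on something with over 40 N, if the wrist force passes 120 N, or if a joint passes its speed limit or range.

### The arm

A 6-joint arm with a two-finger parallel gripper is mounted at the origin on the work surface. World frame = base frame: x ahead of the robot, y to its left, z up, the work surface at z = 0. Lengths are in m, angles in rad, forces in N, time in s.
With the tool pointing down it reaches from about 0.35 to 1 m from the base axis. Payload 7.1 kg.
Tool frame: the origin (TCP) lies between the finger pads; the fingertips stand 22 mm ahead of it and the grasp point (between the pads) lies 3 mm ahead of it; z points along the fingers, y is the line along which they close (so a half turn about z gives the same grasp; the last joint's range is limited). The gripper opens to 85 mm and grips with 20 to 120 N. Pads are 22 mm wide; open, the fingers measure 114 mm over their backs; the gripper's body (76 mm by 85 mm) begins 54 mm behind the grasp point. The pads swing forward as they close: fully open they stand 13 mm farther back than shut.
Start: joints at [-0.019, 0.423, 1.63, -0, 1.089, -0.019], TCP at [0.625, 0, 0.253] pointing down, gripper open.
Joint ranges: [-3, 3], [-0.9, 2.11], [0.09, 2.58], [-1.31, 4.45], [0.11, 2.69], [-2.54, 2.54]. Speed limits (rad/s): [2.39, 2.39, 3.01, 3.14, 3.14, 3.14].

### API

Orientations are given as a rotation vector (axis times angle).
In Python, from rig import manip gives the robot as it stands. The module is installed in compiled form; this text tells all that it offers. Calls block until the motion is done:
- manip.move_to(position, orientation): joint-space move of the TCP to a pose.
- manip.servo_line(position, orientation=None, rate=0.15): straight line of the TCP; orientation=None keeps the orientation; rate is the mean speed in m/s.
- manip.set_joints(angles): joint-space move.
- manip.command_gripper(opening, f_grip=None): finger opening in m; f_grip is the grip in N (None keeps the last); returns when the fingers have stopped.
- manip.hold(seconds).
- manip.solve_ik(position, orientation): joint angles nearest the present ones, or None.
- manip.camera(name): name is "scene" or "side" or "wrist"; returns a dict with "image" (384x512x3 uint8, red, green, blue), "fx", "fy", "cx", "cy" (pixels), "cam_to_world" (4x4, takes a point from camera to world coordinates); the wrist camera has in their place "mount" (4x4, takes a point from camera to tool coordinates, whose origin is the TCP and whose axes are the flange's). Camera axes: x right, y down, z forward; pixel columns grow to the right and rows downward; lengths in m; the calibration is good to about 2 mm. A picture is of the moment at which its call begins: read the wrist's pose just before it. There is no depth.
A pose or a line that the arm cannot do raises manip.IKError and nothing moves.
- manip.sign_off(): hands the job in; it is judged then, once.
Readings, each from a call of its own:
- manip.get_time(): time.
- manip.get_joint_positions(): joint angles.
- manip.get_joint_vel(): joint speeds.
- manip.get_tau(): joint torques, N m.
- manip.get_position(): TCP position.
- manip.get_ee_rot(): TCP orientation.
- manip.get_contact_force(): force on the tool from outside, world axes, zero at the start.
- manip.get_torque(): the same for the moment, N m.
- manip.get_width(): finger opening in m.
- manip.get_grip_force(): force on a finger pad.
Only numpy, scipy, OpenCV 4.12 (cv2) and the standard library are available. Lean on these libraries where they do the work, as an engineer would, in place of code of your own. Each camera call takes 0.05 s, during which the arm holds its last target. There are 200 camera calls.

## Working session

There is one attempt and no reset: what is moved stays moved. The work goes in short steps, each a Python script; the robot and the scene stay as the last script left them, time stands still between calls to the robot, and variables do not carry over. Pictures are saved under pics/ and viewed, at most 14 in all, crops included, and the job is handed in when it is done.

```bash
mkdir -p pics; python3 - <<'E'
from rig import manip
import cv2,numpy as np
for n in ("scene","side"):
    c=manip.camera(n); cv2.imwrite(f"pics/{n}0.png",cv2.resize(c["image"][:,:,::-1],(800,600),interpolation=cv2.INTER_CUBIC))
    print(n,c["fx"],c["fy"],c["cx"],c["cy"],np.round(c["cam_to_world"],4).tolist())
c=manip.camera("wrist");print(np.round(c["mount"],4).tolist(),c["fx"],manip.get_ee_rot(),manip.get_position())
E
```

```text
scene 407.33960232620296 407.33960232620296 251.8245166924847 195.88730006399766 [[-0.5057, 0.5836, -0.6354, 1.3444], [0.8627, 0.3375, -0.3767, 0.3907], [-0.0054, -0.7386, -0.6741, 0.8883], [0.0, 0.0, 0.0, 1.0]]
side 437.8110794534598 437.8110794534598 253.97535646348535 199.28933255193138 [[0.8201, -0.3396, 0.4605, -0.0586], [-0.572, -0.4667, 0.6745, -1.0457], [-0.0142, -0.8166, -0.577, 0.9251], [0.0, 0.0, 0.0, 1.0]]
[[-0.0007, -0.9643, -0.2648, 0.0684], [1.0, -0.0006, -0.0003, -0.0004], [0.0001, -0.2648, 0.9643, -0.121], [0.0, 0.0, 0.0, 1.0]] 331.2040454585673 [-2.22085201e+00 -2.22082250e+00  1.23031930e-03] [6.24607084e-01 5.25048803e-05 2.52741518e-01]
```

View pics/scene0.png

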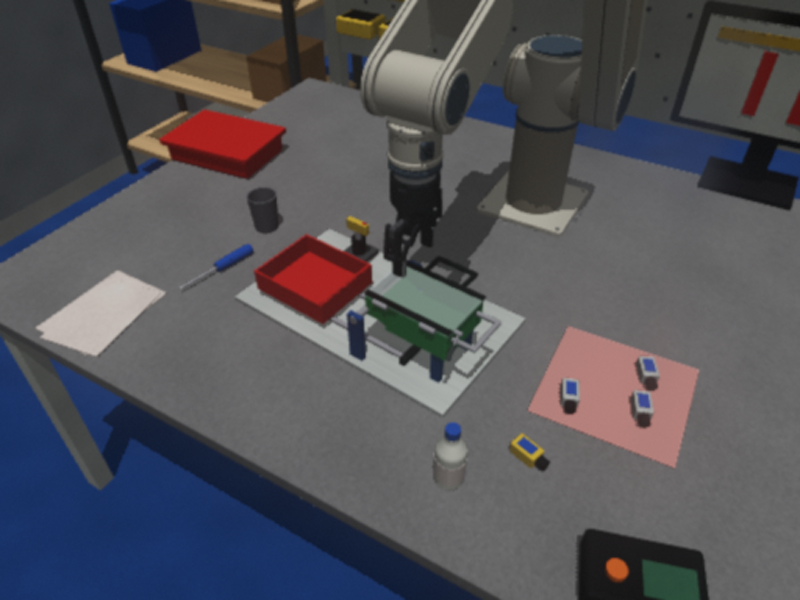

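View pics/side0.png

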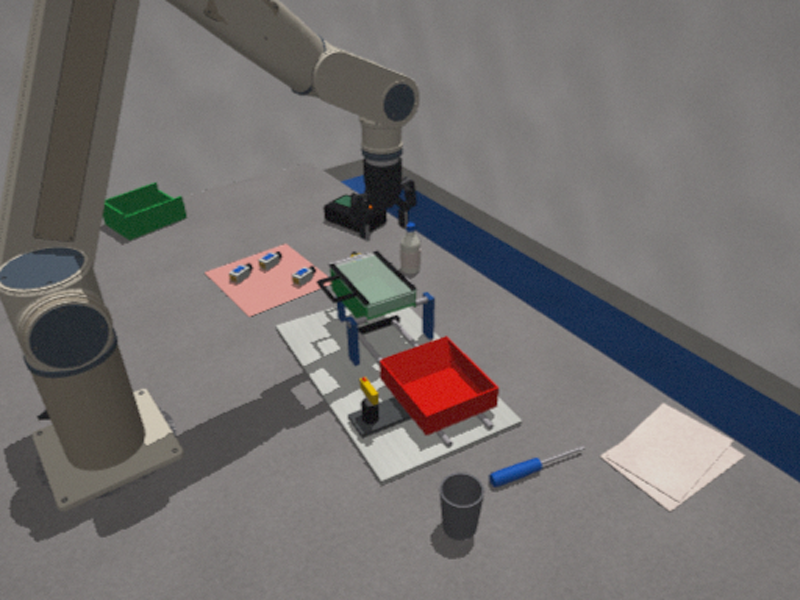

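The scene picture shows three hoods on the mat, at (649,370), (570,393) and (642,405). The yellow look-alike is at (528,450), off the mat. The tub is at (315,275), the knob at (357,226), the bin at (425,305), and the plate corners at (238,295), (443,412) and (523,320). The side picture shows the knob at (370,390) and plate corners at (277,327), (382,480) and (520,420).

```bash
cat > h.py <<'E'
from rig import manip
import cv2,numpy as np
from scipy.spatial.transform import Rotation as R
from scipy.optimize import least_squares
def cams(n):
    p=np.array(manip.get_position());r=R.from_rotvec(manip.get_ee_rot()).as_matrix()
    c=manip.camera(n)
    if "mount" in c:
        T=np.eye(4);T[:3,:3]=r;T[:3,3]=p;c["T"]=T@c["mount"]
    else:c["T"]=np.array(c["cam_to_world"])
    return c
def ray(c,px):
    d=c["T"][:3,:3]@np.array([(px[0]-c["cx"])/c["fx"],(px[1]-c["cy"])/c["fy"],1]);return c["T"][:3,3],d
def onz(c,px,z):
    o,d=ray(c,px);return o+d*(z-o[2])/d[2]
def proj(c,P):
    q=(np.asarray(P)-c["T"][:3,3])@c["T"][:3,:3]
    return np.stack([c["fx"]*q[...,0]/q[...,2]+c["cx"],c["fy"]*q[...,1]/q[...,2]+c["cy"]],-1)
def down(a):  # tool down, finger closing line (tool y) along angle a+90deg: tool x at yaw a
    return (R.from_euler('z',a)*R.from_euler('x',np.pi)).as_rotvec()
def snap(n,name,s=800/512):
    c=cams(n);cv2.imwrite(f"pics/{name}.png",cv2.resize(c["image"][:,:,::-1],None,fx=s,fy=s,interpolation=cv2.INTER_CUBIC))
    np.savez(f"pics/{name}.npz",**{k:v for k,v in c.items()});return c
def load(name):
    return dict(np.load(f"pics/{name}.npz"))
E
python3 - <<'E'
from h import *
s=1.5625
a=cams("scene");b=cams("side")
for p in [(238,295),(443,412),(523,320)]:print(onz(a,np.array(p)/s,.012).round(3))
for p in [(277,327),(382,480),(520,420)]:print(onz(b,np.array(p)/s,.012).round(3))
for p in [(649,370),(570,393),(642,405)]:print('hood',onz(a,np.array(p)/s,.029).round(3))
print('knob',onz(a,np.array((357,226))/s,.113).round(3),onz(b,np.array((370,390))/s,.1).round(3))
print(down(0),manip.get_ee_rot())
E
```

```text
[ 0.651 -0.397  0.012]
[0.71  0.112 0.012]
[0.425 0.145 0.012]
[0.417 0.131 0.012]
[ 0.363 -0.374  0.012]
[ 0.655 -0.405  0.012]
hood [0.452 0.395 0.029]
hood [0.574 0.29  0.029]
hood [0.538 0.404 0.029]
knob [ 0.437 -0.235  0.113] [ 0.421 -0.254  0.1  ]
[3.14159265 0.         0.        ] [-2.22108911e+00 -2.22096545e+00  8.49712778e-04]
```

```bash
python3 - <<'E'
from h import *
manip.move_to([0.5,-0.10,0.40],down(0)); print(manip.get_joint_positions());snap("wrist","w1")
manip.move_to([0.5,0.30,0.30],down(0)); snap("wrist","w2"); snap("scene","s2",1);snap("side","d2",1);print(manip.get_time(),manip.get_position())
E
```

```text
[-2.20489896e-01  1.04409840e-01  1.71347497e+00  9.00655461e-05
  1.32402406e+00  1.34895904e+00]
3.2167 [0.50060617 0.29902862 0.30043618]
```

View pics/w1.png

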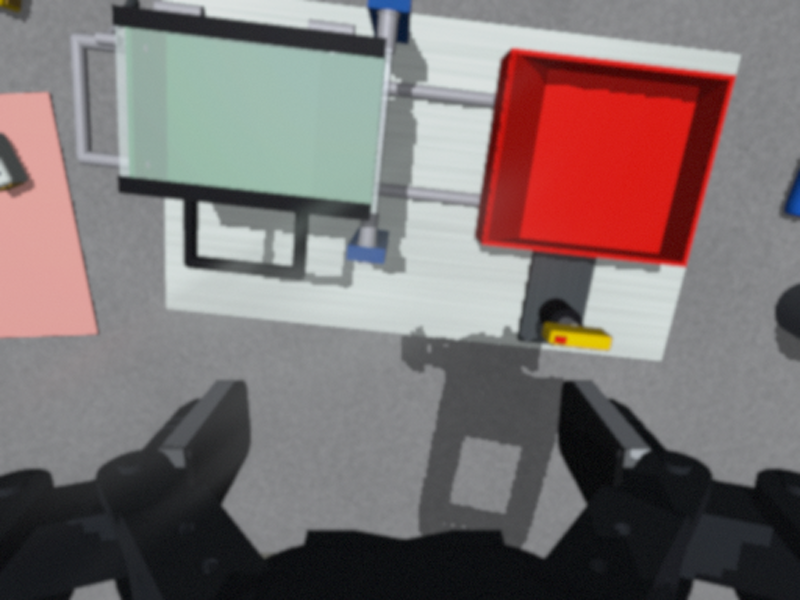

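View pics/w2.png

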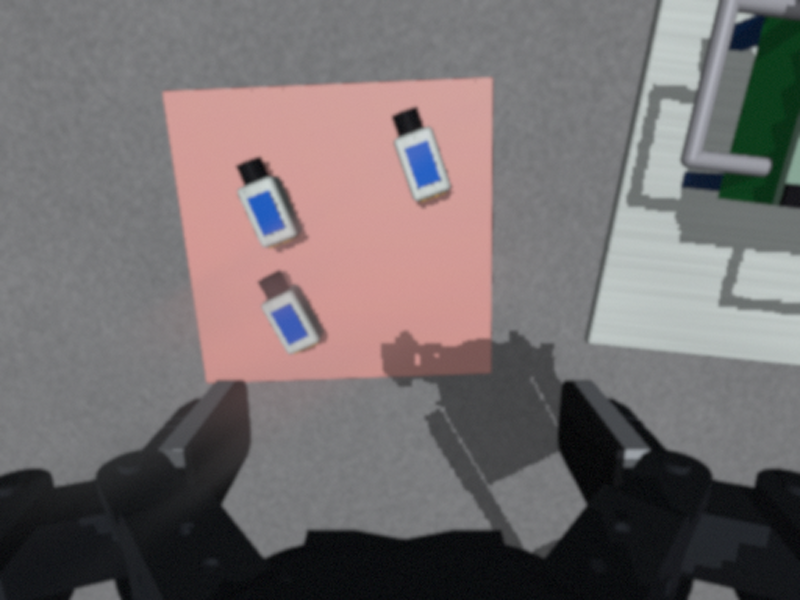

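w1 shows the tub rim corners at (512,50), (734,76), (685,265) and (479,244). The knob is at (577,337), the rear bar at (80,98), the lid bar at (243,267), and plate corners at (165,308), (662,360) and (740,53). In w2 the hood plates are at (423,163), (267,211) and (289,325), with their glands at (407,121), (253,170) and (275,286).

```bash
python3 - <<'E'
from h import *
cs={k:load(k) for k in("w1","w2","s2","d2")}
S=1.5625
def fullres(p): return (np.array(p)+.5)/S-.5
obs=[]
def f(q):
    X,Y,th,c,y0,lx,ly=q
    yc=-.208+c
    pts=[("w1",(512,50),(.078,yc+.09,.078)),("w1",(734,76),(.078,yc-.09,.078)),("w1",(685,265),(-.078,yc-.09,.078)),("w1",(479,244),(-.078,yc+.09,.078)),
    ("w1",(577,337),(-.145,yc,.103)),("w1",(80,98),(0,.215,.12)),("w1",(243,267),(lx,ly,.143)),
    ("w1",(165,308),(-.15,y0+.26,.012)),("w1",(662,360),(-.15,y0-.26,.012)),("w1",(740,53),(.15,y0-.26,.012)),
    ("w1",(388,25),(.085,0,.11)),("w1",(370,230),(-.085,0,.11)),
    ("w2",(691,158),(-.043,.215,.12)),("w2",(590,343),(-.15,y0+.26,.012))]
    r=[];Rz=np.array([[np.cos(th),-np.sin(th),0],[np.sin(th),np.cos(th),0],[0,0,1]])
    for n,p,P in pts:
        e=proj(cs[n],Rz@np.array(P)+[X,Y,0])-fullres(p)
        r+=list(e)
    r=np.array(r);r[20]*=.1 if 0 else 1
    return r
s=least_squares(f,[.56,-.1,-.115,.02,-.03,-.105,.09],loss="soft_l1")
print(s.x.round(4));print(f(s.x).reshape(-1,2).round(1).tolist())
for b,g in [((423,163),(407,121)),((267,211),(253,170)),((289,325),(275,286))]:
    B=onz(cs["w2"],fullres(b),.029);G=onz(cs["w2"],fullres(g),.022);d=(G-B)[:2];print('hood',(B[:2]+.008*d/np.linalg.norm(d)).round(4),np.linalg.norm(d).round(4),np.arctan2(d[1],d[0]).round(3))
m=[onz(cs["w2"],fullres(p),.003)[:2].round(3).tolist() for p in[(165,92),(492,78),(491,373),(206,382)]];print(m)
E
```

```text
[ 0.5828 -0.0784 -0.1149  0.0228 -0.0485 -0.1053  0.0882]
[[-0.7, -1.2], [0.8, 0.5], [-0.5, 2.2], [0.7, 0.6], [-0.4, 1.3], [1.4, 0.9], [-0.0, 0.0], [-4.8, -24.4], [1.6, -21.3], [5.8, -30.7], [1.1, -8.6], [-2.1, 10.5], [-1.2, 2.7], [-0.4, -30.0]]
hood [0.5712 0.2896] 0.0318 0.376
hood [0.5366 0.406 ] 0.0314 0.329
hood [0.4467 0.3951] 0.0322 0.343
[[0.616, 0.481], [0.625, 0.235], [0.386, 0.225], [0.378, 0.474]]
```

```bash
cat >> h.py <<'E'
try: ST=np.load("st.npy")   # X,Y,yaw,c,y0,x0,lx,ly
except Exception: ST=None
def W(p):
    th=ST[2];return np.array([[np.cos(th),-np.sin(th),0],[np.sin(th),np.cos(th),0],[0,0,1]])@np.array(p,float)+[ST[0],ST[1],0]
def F(): # contact force, station axes
    th=ST[2];f=np.array(manip.get_contact_force());return np.array([[np.cos(th),np.sin(th),0],[-np.sin(th),np.cos(th),0],[0,0,1]])@f
def turn(da,n=6):
    q=np.array(manip.get_joint_positions())
    for i in range(1,n+1):
        t=q.copy();t[5]-=da*i/n;manip.set_joints(t)
E
python3 - <<'E'
import numpy as np; import h; from h import *
cs={k:load(k) for k in("w1","w2")}
fr=lambda p:(np.array(p)+.5)/1.5625-.5
def f(q):
    h.ST=q; c,y0,x0,lx,ly=q[3:]; yc=-.208+c
    pts=[("w1",(512,50),(.078,yc+.09,.078)),("w1",(734,76),(.078,yc-.09,.078)),("w1",(685,265),(-.078,yc-.09,.078)),("w1",(479,244),(-.078,yc+.09,.078)),
    ("w1",(577,337),(-.145,yc,.103)),("w1",(80,98),(0,.215,.12)),("w1",(243,267),(lx,ly,.143)),
    ("w1",(165,308),(x0-.15,y0+.26,.012)),("w1",(662,360),(x0-.15,y0-.26,.012)),("w1",(740,53),(x0+.15,y0-.26,.012)),
    ("w2",(691,158),(-.043,.215,.12)),("w2",(590,343),(x0-.15,y0+.26,.012))]
    return np.ravel([proj(cs[n],W(P))-fr(p) for n,p,P in pts])
s=least_squares(f,[.58,-.08,-.115,.02,-.05,-.04,-.105,.09],loss="soft_l1")
print(s.x.round(4),f(s.x).reshape(-1,2).round(1).tolist());np.save("st.npy",s.x);h.ST=s.x
k=W([-.145,-.208+s.x[3],0]);print(k)
for n in("s2","d2"): # knob overlay check
    c=load(n);u=proj(c,k+[0,0,.1]);im=c["image"][:,:,::-1].copy();x,y=u.astype(int)
    cv2.circle(im,(x,y),1,(255,0,255),-1);cv2.imwrite(f"pics/k{n}.png",cv2.resize(im[max(y-40,0):y+40,x-50:x+50],(400,320)))
cv2.imwrite("pics/k.png",np.hstack([cv2.imread("pics/ks2.png"),cv2.imread("pics/kd2.png")]))
E
```

```text
[ 0.5841 -0.0783 -0.1133  0.0229 -0.0554 -0.0401 -0.1064  0.0882] [[-0.8, -2.5], [0.9, -1.0], [-0.2, 1.0], [0.8, -0.5], [-0.2, 0.2], [1.2, -0.0], [0.0, 0.0], [-0.1, -0.1], [-0.0, 1.2], [2.4, 0.1], [-1.0, 1.5], [-1.3, -0.7]]
[ 0.41912947 -0.2458575   0.        ]
```

View pics/k.png

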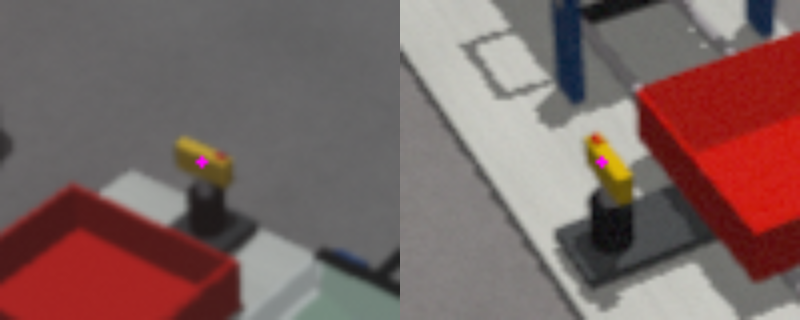

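The projected knob centre lands on the grip bar in both views, so I'll work the clamp.

```bash
python3 - <<'E'
from h import *
k=W([-.145,-.208+ST[3],0]); a=np.pi/2+ST[2]; o=down(a)
print(manip.solve_ik(list(k+[0,0,.104]),o))
manip.command_gripper(.06,40)
manip.move_to(list(k+[0,0,.25]),o)
manip.servo_line(list(k+[0,0,.104]))
print(F().round(1)); manip.command_gripper(0.0,40)
print('w',manip.get_width(),F().round(1),manip.get_joint_positions()[5])
turn(1.5,6);manip.hold(.2)
print('turned',manip.get_width(),F().round(1),manip.get_torque(),manip.get_joint_positions()[5])
p=np.array(manip.get_position()); d=W([0,1,0])-W([0,0,0])
D=.12-ST[3]
manip.servo_line(list(p+d*(D-.012)),rate=.08);print(F().round(1))
for i in range(24):
    s=D-.012+.001*(i+1);manip.servo_line(list(p+d*s),rate=.03);f=F();print(round(s,4),f.round(1),end=' ')
    if abs(f[1])>30:break
print(manip.get_time(), (np.array(manip.get_position())-p)@d)
E
```

```text
[-5.54993690e-01  4.66140452e-01  2.02329758e+00 -4.44089210e-16
  6.52154621e-01 -4.41662052e-01]
[0.9 0.3 0.6]
w 0.01339148176297344 [-1.8  0.5  7.4] -0.441750319331228
turned 0.013246829091820985 [-11.   -8.6   8.7] [-1.19704968  1.98679545  0.04045129] -1.938018930757024
[-4.1 -4.3  3.4]
0.0861 [-4.2 -7.   4.4] 0.0871 [-4.8 -6.3  4.3] 0.0881 [-3.6 -8.1  4.4] 0.0891 [-4.4 -8.9  3.4] 0.0901 [-5.9 -7.8  3.9] 0.0911 [-5.  -8.   4.4] 0.0921 [-4.7 -7.8  3.9] 0.0931 [-4.9 -8.5  4.3] 0.0941 [-4.4 -8.4  4.2] 0.0951 [-4.4 -7.7  4.5] 0.0961 [-4.8 -7.9  3.9] 0.0971 [-4.2 -8.3  3.9] 0.0981 [ -6.8 -13.6   4. ] 0.0991 [ -6.1 -21.7   2.5] 0.1001 [ -8.  -28.    1.8] 0.1011 [ -8.7 -34.2   2.1] 14.8667 0.09733853590259685
```

```bash
python3 - <<'E'
from h import *
d=W([0,1,0])-W([0,0,0]); p=np.array(manip.get_position())
manip.servo_line(list(p-d*.0002),rate=.02);manip.hold(.2);print(F().round(1))
q=np.array(manip.get_joint_positions())
# target world yaw: a0 - small overshoot; a = pi/2 + j1 - j6
q6=np.pi/2+q[0]-(np.pi/2+ST[2]-.03); print(q[0],q6)
turn(q[5]-q6,6) if 0 else turn(-(q6-q[5]),6);manip.hold(.2)
print(F().round(1),manip.get_torque(),manip.get_joint_positions()[5],manip.get_position())
manip.command_gripper(.06);print(F().round(1))
p=np.array(manip.get_position());manip.servo_line(list(p+[0,0,.15]),rate=.2)
manip.move_to([0.5,-0.10,0.40],down(0)); snap("wrist","w3"); print(manip.get_time())
E
```

```text
[-3.1 -9.   1.6]
-0.3633709682487343 -0.22003933023024547
[ 6.7  8.4 -5.7] [ 1.20314154 -1.25744037  0.3514048 ] -0.2233215111640288 [ 0.42985279 -0.14977903  0.10477751]
[-0.5  0.9 -1.3]
20.5833
```

View pics/w3.png

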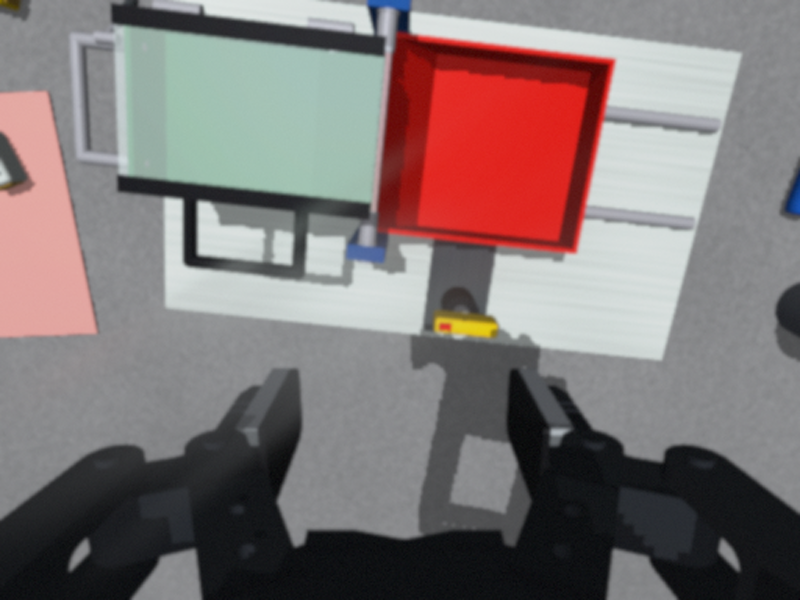

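The carriage is at its stop and the knob bar, at (466,324), is parallel to the plate edge again, so it's clamped. Next is the lid.

```bash
cat >> h.py <<'E'
def lidp(phi,r=.165): # bar position in station frame, grasp TCP
    hx=ST[6]+.165; p=phi+.018
    return W([hx-r*np.cos(p),ST[7],.140+r*np.sin(p)+.003])
E
python3 - <<'E'
from h import *
o=down(np.pi/2+ST[2])
for ph in np.linspace(0,1.95,8): assert manip.solve_ik(list(lidp(ph)),o) is not None
manip.command_gripper(.036,25)
manip.move_to(list(lidp(0)+[0,0,.10]),o)
manip.servo_line(list(lidp(0)));print(F().round(1))
manip.command_gripper(0,25);print(manip.get_width(),F().round(1))
for ph in np.arange(.13,1.93,.12):
    manip.servo_line(list(lidp(ph)),rate=.12);print(round(ph,2),F().round(1),round(manip.get_width(),4))
print(manip.get_time())
snap("scene","s4",800/512)
E
```

```text
[ 0.4  0.3 -0.2]
0.009266126845597087 [-0.1 -1.   5. ]
0.13 [ 3.3  0.3 -2.2] 0.0086
0.25 [ 3.7  0.4 -3.3] 0.0088
0.37 [ 3.7  1.  -3.7] 0.0088
0.49 [ 1.7  1.4 -2.5] 0.0087
0.61 [-2.4  2.7  0.4] 0.009
0.73 [-8.5  3.4  4.6] 0.0089
0.85 [-11.6   2.1  10.4] 0.0087
0.97 [-9.9  1.8 12. ] 0.009
1.09 [-5.6  2.9 10. ] 0.0089
1.21 [-4.8  1.3  9.9] 0.0092
1.33 [-2.7  3.2  9.8] 0.0092
1.45 [-1.2  3.2 10.3] 0.0086
1.57 [-0.5  3.4  6.3] 0.0091
1.69 [1.1 3.6 4.6] 0.0087
1.81 [0.7 4.9 2. ] 0.0089
27.9833
```

```bash
cat >> h.py <<'E'
def hoods(name=None):
    c=cams("wrist");im=c["image"];hsv=cv2.cvtColor(im,cv2.COLOR_RGB2HSV)
    m=cv2.inRange(hsv,(105,130,70),(130,255,255));n,l,st,ce=cv2.connectedComponentsWithStats(m)
    out=[]
    for i in range(1,n):
        if st[i,4]<60 or st[i,4]>2500:continue
        pts=np.argwhere(l==i)[:,::-1]; w=np.array([onz(c,p,.029)[:2] for p in pts])
        u=w.mean(0);C=np.cov((w-u).T);v=np.linalg.eigh(C);d=v[1][:,1];t=np.arctan2(d[1],d[0])
        t=(t+np.pi/2)%np.pi-np.pi/2
        out.append((u[0],u[1],t,*np.sqrt(v[0]*12)))
    if name: cv2.imwrite(f"pics/{name}.png",cv2.resize(im[:,:,::-1],(800,600)))
    return np.array(out).round(4)
E
python3 - <<'E'
from h import *
manip.command_gripper(.05);manip.hold(.3)
p=np.array(manip.get_position());manip.servo_line(list(p+[0,0,.1]),rate=.2);print(F().round(1))
manip.move_to([0.5,0.30,0.30],down(0));print(hoods("w5"));snap("scene","s5");print(manip.get_time())
E
```

```text
[-0.2 -0.3 -0.4]
[[0.5627 0.2871 0.3364 0.016  0.0279]
 [0.5173 0.4265 0.4663 0.0163 0.0279]
 [0.4399 0.3921 0.4373 0.0154 0.0264]]
31.2917
```

View pics/s5.png

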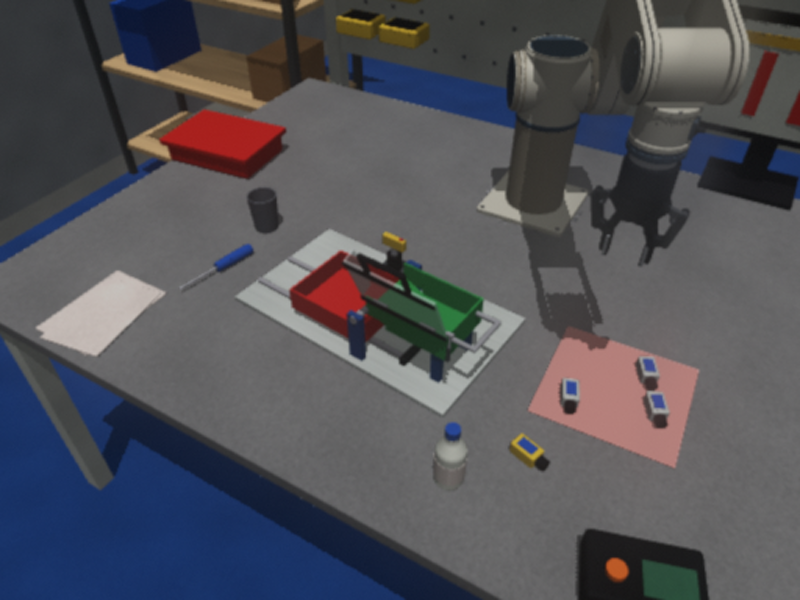

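The lid is open and the bin is empty. One hood has already been knocked aside, so I'll re-detect before each pick.

```bash
cat >> h.py <<'E'
def fetch(h,y,z):
    x0,y0,t=h[:3]
    manip.command_gripper(.055,40)
    manip.move_to([x0,y0,.12],down(t));manip.servo_line([x0,y0,.027],rate=.12)
    manip.command_gripper(0,40);w=manip.get_width();print('grip',w,F().round(1))
    manip.servo_line([x0,y0,.24],rate=.25)
    if w<.025: return False
    b=W([-.008,y,0]);o=down(ST[2])
    manip.move_to(list(b+[0,0,.24]),o);manip.servo_line(list(b+[0,0,z]),rate=.12)
    print('held',manip.get_width(),F().round(1))
    manip.command_gripper(.045);manip.servo_line(list(b+[0,0,.26]),rate=.25);return True
E
python3 - <<'E'
from h import *
import time
print(fetch([.5627,.2871,.3364],.12,.119),manip.get_time())
manip.move_to([0.5,0.30,0.30],down(0));H=hoods();print(H)
h=H[np.argmax(H[:,1])]
if len(H)==2 and abs(h[0]-.517)<.05: print(fetch(h,.064,.126))
manip.move_to([0.5,0.30,0.30],down(0));H=hoods("w6");print(H,manip.get_time())
E
```

```text
grip 0.029195808285108253 [-0.   0.   5.9]
held 0.029152204470785682 [-1.  -0.3 -0.4]
True 37.7167
[[0.5173 0.4264 0.4695 0.0163 0.0279]
 [0.4399 0.392  0.4533 0.0156 0.0264]]
grip 0.029147508887824566 [-0.5 -0.3  6.1]
held 0.028957379363979387 [-0.4 -0.2  0.3]
True
[[0.4399 0.3919 0.4542 0.0154 0.0263]] 47.2583
```

```bash
python3 - <<'E'
from h import *
print(fetch([.4399,.3919,.41],.092,.145))
b=W([-.13,.09,.40]);manip.move_to(list(b),down(0));snap("wrist","w7");snap("scene","s7");print(manip.get_time())
E
```

```text
grip 0.029648284816014808 [-0.8 -1.   5.9]
held 0.029369957651473207 [-0.3  0.4 -0.7]
True
54.85
```

View pics/w7.png

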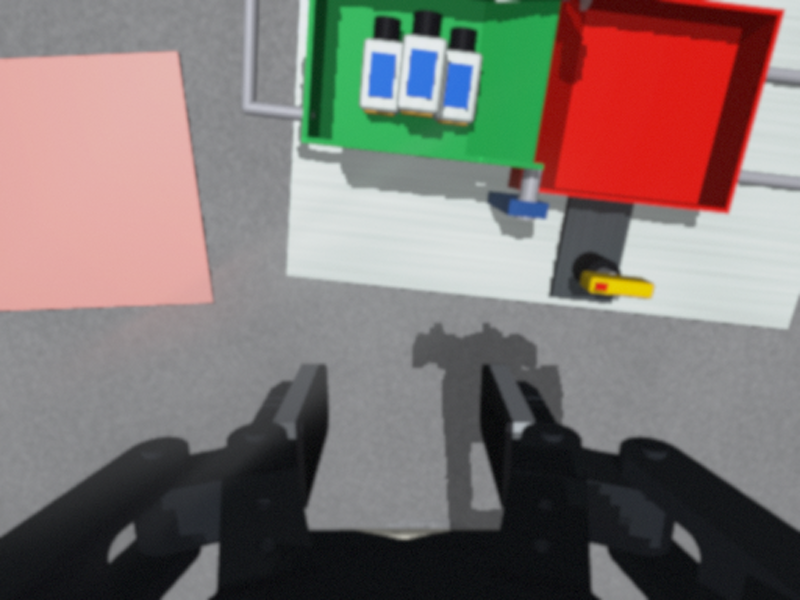

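All three hoods are in the bin, at (382,75), (422,72) and (460,85), with the knob still clamped. Now I'll tip the bin.

```bash
cat >> h.py <<'E'
def barp(t):
    p=t+np.arctan2(.01,.215);r=np.hypot(.01,.215)
    return W([0,r*np.cos(p),.110+r*np.sin(p)+.003])
E
python3 - <<'E'
from h import *
o=down(ST[2]+np.pi)
for t in np.linspace(0,1.55,9): assert manip.solve_ik(list(barp(t)),o) is not None,t
manip.command_gripper(.036,25)
manip.move_to(list(barp(0)+[0,0,.12]),o)
manip.servo_line(list(barp(0)));print(F().round(1))
manip.command_gripper(0,30);print(manip.get_width(),F().round(1))
for t in np.arange(.1,1.551,.1):
    manip.servo_line(list(barp(t)),rate=.07);f=F();print(round(t,2),f.round(1),round(manip.get_width(),4))
    if np.linalg.norm(f)>45:break
manip.servo_line(list(barp(1.55)),rate=.07);manip.hold(1.0)
print(F().round(1),manip.get_joint_positions(),manip.get_time())
snap("scene","s8");snap("side","d8")
a=cv2.imread("pics/s8.png");b=cv2.imread("pics/d8.png")
cv2.imwrite("pics/t8.png",np.hstack([a[150:450,200:600],b[200:500,250:650]]))
E
```

```text
[ 0.3  0.8 -1. ]
0.008662430639012767 [ 0.2 -6.   3.8]
0.1 [ 2.8 -4.7 -4.8] 0.0089
0.2 [ 4.3 -4.7 -4.9] 0.0088
0.3 [ 5.  -3.1 -4.5] 0.0086
0.4 [ 5.6 -0.9 -4.8] 0.0085
0.5 [ 6.1  2.4 -3. ] 0.0088
0.6 [ 5.1  5.6 -0.1] 0.0085
0.7 [4.1 6.9 2.3] 0.0086
0.8 [2.8 8.7 6.8] 0.0085
0.9 [ 0.5 10.5 10.5] 0.0088
1.0 [-0.7  9.9 12.5] 0.0085
1.1 [-0.4  8.9 14.1] 0.0088
1.2 [ 1.   6.1 14.7] 0.009
1.3 [ 1.2  4.3 14.6] 0.0087
1.4 [ 1.8  1.8 13.5] 0.0084
1.5 [ 3.2  0.5 11.1] 0.0086
[ 3.5  0.1 10.3] [-1.62188167e-01  2.92781449e-01  1.63620844e+00  1.20806047e-04
  1.20833433e+00 -1.61993463e+00] 67.0083
```

View pics/t8.png

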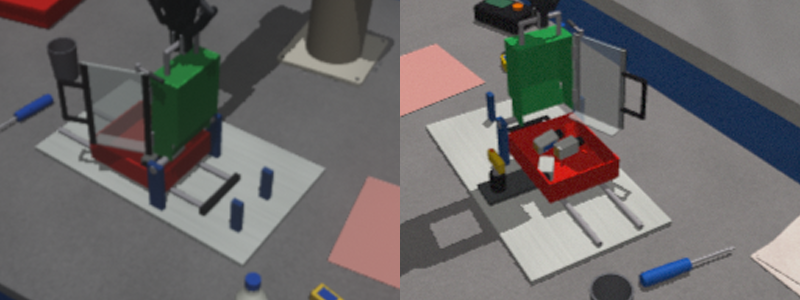

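The three hoods are in the tub and the lid is still back. I'll lower the bin, then look at the lid.

```bash
python3 - <<'E'
from h import *
for t in np.arange(1.45,-.001,-.1):
    manip.servo_line(list(barp(max(t,0))),rate=.1)
manip.servo_line(list(barp(0)),rate=.05);manip.hold(.2);print(F().round(1),manip.get_width())
manip.servo_line(list(barp(0)-[0,0,.0015]),rate=.03);print(F().round(1))
manip.command_gripper(.036);print(F().round(1))
manip.servo_line(list(barp(0)+[0,0,.2]),rate=.25)
b=W([-.10,-.02,.42]);manip.move_to(list(b),down(0));snap("wrist","w9");print(manip.get_time())
E
```

```text
[ -0.6 -13.8  26.3] 0.009061593172862125
[ -5.6 -16.   38.4]
[-0.6  0.7  0.1]
77.05
```

View pics/w9.png

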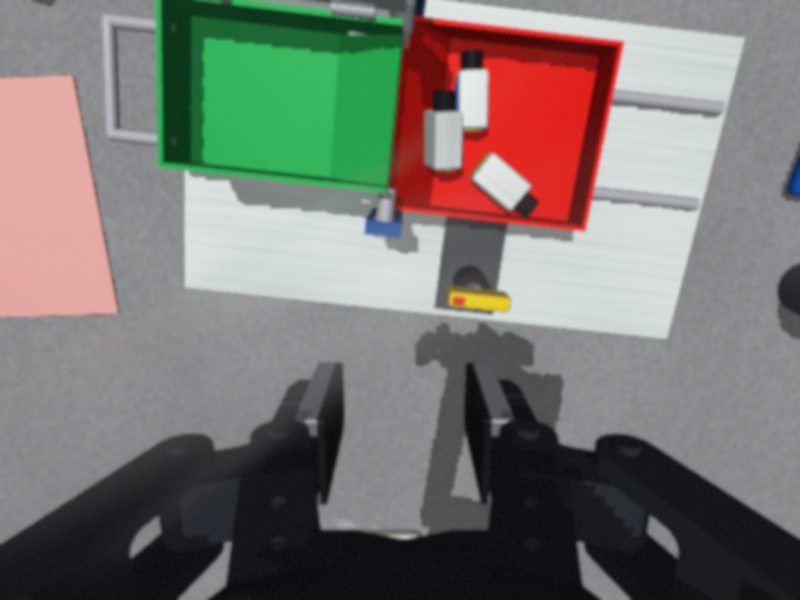

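The bin is empty and level, all three hoods lie inside the tub at (442,135), (473,95) and (505,183), and the knob is clamped. Next I'll shut the lid.

```bash
python3 - <<'E'
from h import *
o=down(np.pi/2+ST[2])
manip.command_gripper(.036,25)
manip.move_to(list(lidp(1.95)+[0,0,.09]),o)
manip.servo_line(list(lidp(1.95)),rate=.1);print(F().round(1))
manip.command_gripper(0,25);w=manip.get_width();print(w,F().round(1))
if w>.006:
    for ph in list(np.arange(1.85,.05,-.12))+[.0]:
        manip.servo_line(list(lidp(ph)),rate=.12);f=F();print(round(ph,2),f.round(1))
        if np.linalg.norm(f)>45:break
    manip.command_gripper(.036);manip.hold(.3);print(F().round(1))
    p=np.array(manip.get_position());manip.servo_line(list(p+[0,0,.15]),rate=.2)
    b=W([-.10,-.02,.42]);manip.move_to(list(b),down(0));snap("wrist","w10");manip.hold(.5);snap("scene","s10")
    a=cv2.imread("pics/w10.png");c=cv2.imread("pics/s10.png")
    cv2.imwrite("pics/t10.png",np.hstack([cv2.resize(a[:380],(480,228)),c[200:428,230:550]]))
print(manip.get_time())
E
```

```text
[ 0.2 -0.1  0.7]
0.009023290374681942 [1.4 0.4 2.6]
1.85 [ 2.6 -0.6  5. ]
1.73 [ 2.4 -1.   5.8]
1.61 [ 0.  -0.5  6. ]
1.49 [ 0.3 -0.1  3.1]
1.37 [ 1.2 -2.  -1.7]
1.25 [ 1.1 -2.5 -0.5]
1.13 [ 0.6 -3.6  0.6]
1.01 [ 0.6 -3.7 -1.5]
0.89 [-0.5 -3.1 -0.9]
0.77 [ 1.5 -4.3 -2.1]
0.65 [ 2.8 -3.1 -1.8]
0.53 [ 1.9 -3.4 -2.6]
0.41 [ 1.9 -2.  -2.4]
0.29 [ 1.8 -2.  -1.4]
0.17 [ 2.3 -0.8 -1.2]
0.05 [ 3.4 -0.2 -0.6]
0.0 [ 1.  -0.6  6.4]
[-0.5 -0.3 -0.2]
88.425
```

View pics/t10.png

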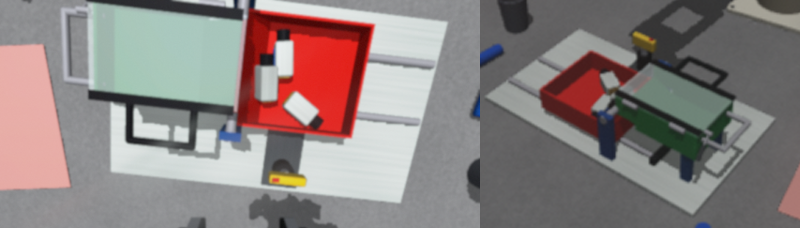

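The lid is shut, the bin is level, the hoods are in the tub, and the carriage is clamped at its stop with the arm clear.

```bash
python3 -c "
from rig import manip
print(manip.sign_off())"
```

```text
the job is handed in; nothing more can be done
None
```

I handed the job in at about 88 s: all three hoods on the mat are in the red tub, the bin is level and empty with its lid shut, and the carriage is clamped at its stop; the bottle, screwdriver, pen pot and yellow look-alike were left alone.

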